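# Set out breakfast on a free-turning lazy susan

### The job

Set the breakfast lazy susan: put the blue butter dish inside the oblong yellow mark, lying the same way as the mark, and the red-lidded jam jar upright inside the round red mark. The lazy susan swings round at a touch, but it is already turned the way the guests want it, so set things down gently and leave it pointing as it stands. Leave the pepper mill, the green-lidded jar and the mug where they are, and finish with both things let go and standing still.

Things in the scene. Friction and masses are not known exactly. Their poses are not given: they have to be found in the camera images.
- susan: black fixed foot of the lazy susan, a disc 180 mm across and 14 mm high; origin at its centre on the counter, z up. It cannot move; its x and y axes are the platter's as the platter stands at the start.
- platter (a joint): turn of the round light-wood platter (340 mm across, 18 mm thick, its top 40 mm above the counter, about 0.9 kg) about the vertical axis through its centre, rad, anticlockwise from above positive, 0 as it stands at the start. It runs on a nearly free bearing: about 0.1 N sideways at the marks turns it, nothing springs it back.
- platter_top (a point): centre of the platter's flat top face, 40 mm above the counter; turns with the platter.
- dish_mark (a point): centre of the painted yellow oblong mark on the platter's top face (flat), 82 mm along its x by 136 mm along its y (the long way); 95 mm from the platter's centre; x points outward from the platter's centre, z up.
- jar_mark (a point): centre of the painted round red mark on the platter's top face (flat), 72 mm across, 100 mm from the platter's centre, 130 degrees anticlockwise from above round from the yellow mark.
- butter_dish: lidded butter dish in one rigid piece, 0.3 to 0.55 kg: white foot 62 mm along x by 116 mm along y and 12 mm high, blue lid 54 by 106 mm up to 45 mm high, and on it a wooden bar handle 14 mm wide (x), 60 mm long (y), from 45 to 76 mm high. Origin at the centre of its underside, y along its length, z up. The same both ways round.
- jam_jar: amber jar with a RED lid, paper label, 50 mm in diameter, 90 mm high, 0.2 to 0.35 kg; origin at the centre of its underside, z up.
- other_jar: same jar with a GREEN lid, 50 mm in diameter, 90 mm high; to be left alone. Origin at the centre of its underside.
- pepper_mill: dark wooden pepper mill, 48 mm in diameter, 95 mm high, loose on the platter, about 100 mm from its centre; to be left alone. Origin at the centre of its underside.
- mug: blue mug, 80 mm in diameter, 85 mm high, with a handle, on the counter; to be left alone. Origin at the centre of its underside.
There are look-alikes about, which are no part of the job. What is shaped like the butter_dish but purple is not meant.

How it is judged:
By the outcome, as a careful person would: the job done as asked, in the order asked, and still so for the second after the job is handed in, with the robot touching nothing.
It also fails if it takes over 66 s, if anything falls off the work surface, if the arm or the gripper's body presses on something with over 40 N, if the wrist force passes 120 N, or if a joint passes its speed limit or range.

### The arm

A 6-joint arm with a two-finger parallel gripper is mounted at the origin on the work surface. World frame = base frame: x ahead of the robot, y to its left, z up, the work surface at z = 0. Lengths are in mm, angles in rad, forces in N, time in s.
With the tool pointing down it reaches from about 325 to 900 mm from the base axis. Payload 6.1 kg.
Tool frame: the origin (TCP) lies at the very end of the fingers, on their centre line; the grasp point (between the pads) lies 19 mm behind it (bot.pinch_z is the z of the grasp point in the tool frame, in mm); z points along the fingers, y is the line along which they close (so a half turn about z gives the same grasp; the last joint's range is limited). The gripper opens to 85 mm and grips with 20 to 120 N. Pads are 22 mm wide; open, the fingers measure 114 mm over their backs; the gripper's body (76 mm by 85 mm) begins 54 mm behind the grasp point. The pads swing forward as they close: fully open they stand 13 mm farther back than shut.
Start: joints at [-1.425, 0.22, 1.526, -0, 1.395, -0.126], TCP at [167.784, -602.05, 204.2] pointing down, gripper open.
Joint ranges: [-2.98, 2.98], [-0.91, 2.08], [0.09, 2.57], [-1.24, 4.39], [0.2, 2.65], [-2.68, 2.68]. Speed limits (rad/s): [2.57, 2.57, 3.01, 3.14, 3.14, 3.14].

### API

Orientations are given as a unit quaternion [w, x, y, z].
In Python, from workcell import bot gives the robot as it stands.
- The arm moves only by the tool arm_command, never from a script. Its argument "targets" is a list of rows, each an object of numbers: "tx", "ty", "tz": the shift along the tool's x, y, z in mm; "spin": the turn about the tool's z in rad; "hand": the closure, from 0 (fully open) to 1 (shut). A call has 1 to 20 rows; each row is the pose to reach, as a shift and turn from the pose commanded when the call began, along the tool's axes at that moment; what a row does not reach only later rows make up. A row lasts 1/8 s, in which the tool goes at most 62.5 mm and 10.7 degrees, less where a joint would pass 70% of its speed; a pose out of reach is approached as far as the arm can. A call with a gripper value outside its range is refused whole. The fingers move at their own pace and stop on an object; "squeeze" is the grip in N (left out, the last holds). Time passes only in rows, so rows that repeat a pose let the fingers close. It gives the time, the measured TCP pose, the force, the opening and the grip force at its end, in the units of the state.
- bot.observe(): the state, without advancing time (a new reading comes with each control period).
- bot.grab_frame(name): name is "scene" or "top"; returns a dict with "pixels" (420x560x3 uint8, blue, green, red), "fov_y" (degrees; the focal length in pixels is half the picture's height over the tangent of half this angle, whatever the lens; pixels are square), "cx", "cy" (the principal point, pixels), "k1" (the pictures are not rectified: a ray, as slopes to the right and down, at radius r is drawn at 1 + k1 r^2 times it, then the intrinsics apply), "R" (3x3) and "t" (3): a world point X has camera coordinates R X + t. Camera axes: x right, y down, z forward; pixel columns grow to the right and rows downward; lengths in mm; the calibration is good to about 2 mm. A picture is of the moment at which its call begins. There is no depth.
- bot.sign_off(): hands the job in; it is judged then, once.
Trained networks look in the newest picture that a camera, given by its name, has taken for a name from the list of things; names that differ only in an ending like _2 or _b are one class to them, and where a whole thing is asked for, a point or a joint stands for the part that bears it (a point fixed in the world has none). Each returns a list of dicts, best first, with "p" (0 to 1); they miss things now and then, are a little off and sometimes report something else, mostly with a low value. They report only what shows in the picture. A call takes as long as a camera call. They do not tell look-alikes from the thing itself.
- bot.masks_of(camera, target): "pixels" (420x560 bool, what is visible of it) and "extent" ([left, top, width, height] in pixels, round what is visible of it).
The state is a dict: "time": time; "q": joint angles; "qvel": joint speeds; "tau": joint torques, N m; "ee_pos": TCP position; "tool_rot": TCP orientation; "force": force on the tool from outside, world axes, zero at the start; "moment": the same for the moment, N m; "width": finger opening in mm; "gripper_force": force on a finger pad.
Only numpy, scipy, OpenCV 4.12 (cv2) and the standard library are available. Lean on these libraries where they do the work, as an engineer would, in place of code of your own. Each camera call takes 0.05 s, during which the arm holds its last target. There are 200 camera calls.

## Working session

There is one attempt and no reset: what is moved stays moved. The work goes in short steps, Python scripts to look and compute and a tool call to move; the robot and the scene stay as the last step left them, time stands still between calls to the robot, and variables do not carry over. Pictures are saved under pics/ and viewed, at most 10 in all, crops included, and the job is handed in when it is done.

Besides the shell and the picture viewer there is one more tool, called after ">>>" as name(argument=value, ...), one argument or row to a line, values as JSON. arm_command: Moves the arm, as the interface text tells. Its arguments: {"type":"object","properties":{"targets":{"type":"array","items":{"type":"object","properties":{"tx":{"type":"number"},"ty":{"type":"number"},"tz":{"type":"number"},"spin":{"type":"number"},"hand":{"type":"number"}}}},"squeeze":{"type":"number"}},"required":["targets"]}

```bash
mkdir -p pics && cat > h.py <<'E'
import numpy as np, cv2
from workcell import bot
def K(f):
    h=f["pixels"].shape[0]; fl=h/2/np.tan(np.radians(f["fov_y"])/2)
    return np.array([[fl,0,f["cx"]],[0,fl,f["cy"]],[0,0,1.]])
def dist(f): return np.array([f["k1"],0,0,0.])
def world(f,uv,z):
    uv=np.asarray(uv,float).reshape(-1,1,2)
    n=cv2.undistortPoints(uv,K(f),dist(f)).reshape(-1,2)
    R=np.array(f["R"]);t=np.array(f["t"])
    d=np.c_[n,np.ones(len(n))]@R; c=-R.T@t
    return c+d*((z-c[2])/d[:,2])[:,None]
def pix(f,X):
    R=np.array(f["R"]);t=np.array(f["t"],float)
    return cv2.projectPoints(np.asarray(X,float).reshape(-1,1,3),cv2.Rodrigues(R)[0],t,K(f),dist(f))[0].reshape(-1,2)
E
python3 - <<'E'
from h import *
o=bot.observe(); print(o["time"],o["ee_pos"],o["tool_rot"],o["width"],o["force"])
fs={}
for n in("scene","top"):
    f=bot.grab_frame(n); fs[n]=f; cv2.imwrite(f"pics/{n}0.png",f["pixels"])
    R=np.array(f["R"]);print(n,"cam",-R.T@np.array(f["t"]),"fwd",R[2])
    for t in("butter_dish","jam_jar","other_jar","pepper_mill","mug","susan","dish_mark"):
        for m in bot.masks_of(n,t)[:4]: print(n,t,round(m["p"],2),np.round(m["extent"]))
E
```

```text
0.0 [ 167.69361866 -601.39984554  203.09841234] [-9.77692571e-04  9.90781837e-01  1.35463634e-01 -5.48759483e-06] 84.96714581510142 [-0.50443888 -0.17900971  0.66555278]
scene cam [ 976.43579931 -303.33386461  654.88775648] fwd [-0.42757435  0.53923021 -0.72554184]
scene butter_dish 0.97 [280. 164.  51.  47.]
scene butter_dish 0.88 [359. 176.  32.  49.]
scene butter_dish 0.7 [322. 125.  46.  37.]
scene jam_jar 0.8 [279. 122.  18.  36.]
scene other_jar 0.63 [223. 152.  27.  45.]
scene pepper_mill 0.87 [178. 271.  31.  46.]
scene pepper_mill 0.7 [315. 219.  40.  62.]
scene mug 0.85 [312. 223.  45.  59.]
scene mug 0.28 [176. 272.  34.  47.]
scene susan 0.78 [ 66. 214. 182. 162.]
scene dish_mark 0.73 [ 64. 213. 184. 162.]
top cam [ 490.23483207  143.27069338 1130.0072296 ] fwd [ 0.10116344 -0.00943315 -0.9948251 ]
top butter_dish 0.88 [142. 104.  61.  46.]
top butter_dish 0.84 [ 76. 188.  67.  42.]
top butter_dish 0.6 [185. 181.  61.  39.]
top jam_jar 0.68 [145. 254.  28.  23.]
top other_jar 0.7 [236. 254.  31.  28.]
top pepper_mill 0.57 [386. 162.  32.  28.]
top mug 0.82 [240.  90.  56.  47.]
top susan 0.84 [327. 145. 163. 168.]
top dish_mark 0.9 [324. 143. 167. 166.]
```

```bash
python3 -c "
import cv2,numpy as np
a=cv2.imread('pics/scene0.png');b=cv2.imread('pics/top0.png')
cv2.imwrite('pics/both0.png',cv2.resize(np.vstack([a,b]),(400*2,600*2))[:600]) if 0 else None"
```

```text
(no output)
```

View pics/scene0.png

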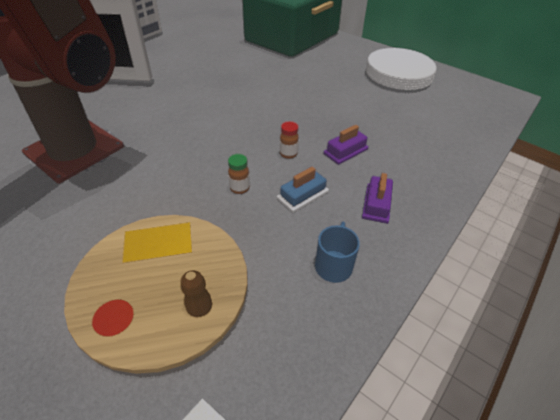

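View pics/top0.png

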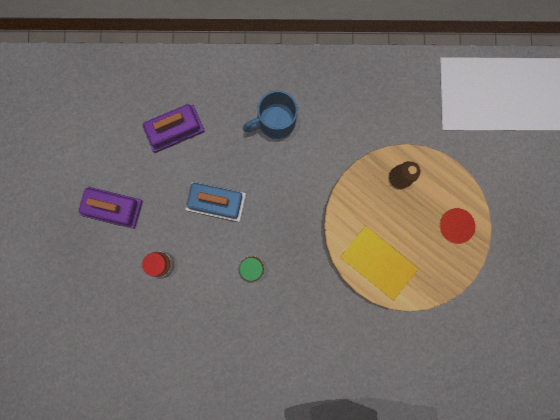

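The blue dish is at top (216,200) and scene (303,187). The two purple look-alikes at top (173,127) and (110,207) don't match the blue description. The red-lidded jar is at top (156,264) and the green one at (251,269). The yellow mark is at (379,264) and the red mark at (458,226). I'll measure these next and check one crop.

```bash
cat >> h.py <<'E'
def seg(f,lo,hi,box):
    hsv=cv2.cvtColor(f["pixels"],cv2.COLOR_BGR2HSV); m=cv2.inRange(hsv,np.array(lo),np.array(hi))
    k=np.zeros_like(m);x,y,w,h=box;k[y:y+h,x:x+w]=m[y:y+h,x:x+w]
    n,l,s,c=cv2.connectedComponentsWithStats(k); i=1+np.argmax(s[1:,4]); return (l==i).astype(np.uint8)
def top_rect(f,m,z):
    c=max(cv2.findContours(m,0,1)[0],key=cv2.contourArea).reshape(-1,2)
    w=world(f,c,z); r=cv2.minAreaRect(w[:,:2].astype(np.float32)); return r
def show(n,r):
    b=cv2.boxPoints(r); e=[b[1]-b[0],b[2]-b[1]]; l=max(e,key=np.linalg.norm)
    print(n,np.round(r[0],1),"size",np.round(r[1],1),"long axis deg",round(np.degrees(np.arctan2(l[1],l[0]))%180,1))
E
python3 - <<'E'
from h import *
f=bot.grab_frame("top"); s=bot.grab_frame("scene")
show("yellow",top_rect(f,seg(f,(18,170,100),(32,255,255),(320,210,120,110)),40))
show("red",top_rect(f,seg(f,(0,180,60),(8,255,255),(430,200,60,60)),40))
show("redlid",top_rect(f,seg(f,(0,150,60),(8,255,255),(130,240,50,50)),90))
show("redlid_r",top_rect(f,seg(f,(170,150,60),(180,255,255),(130,240,50,50)),90)) if 0 else 0
show("lid",top_rect(f,seg(f,(95,80,30),(120,255,255),(180,175,70,50)),45))
show("handle",top_rect(f,seg(f,(3,80,50),(20,255,255),(180,175,70,50)),76))
show("greenlid",top_rect(f,seg(f,(50,100,40),(80,255,255),(230,250,50,50)),90))
show("yellowS",top_rect(s,seg(s,(18,170,100),(32,255,255),(110,210,100,60)),40))
show("redS",top_rect(s,seg(s,(0,180,60),(8,255,255),(80,290,60,60)),40))
show("handleS",top_rect(s,seg(s,(3,80,50),(20,255,255),(285,160,40,35)),76))
m=bot.masks_of("top","susan")[0]["pixels"].astype(np.uint8); show("platter",top_rect(f,m,40))
c=np.hstack([cv2.resize(f["pixels"][170:290,120:280],(400,300)),cv2.resize(s["pixels"][110:215,215:355],(400,300))])
cv2.imwrite("pics/crop1.png",c)
E
```

```text
yellow [476.6 -72.1] size [134.5  81.2] long axis deg 50.9
red [ 551.5 -232.3] size [66.8 67.6] long axis deg 90.1
redlid [473.4 368.1] size [41.6 43.8] long axis deg 90.2
lid [601.2 259.2] size [104.3  52.1] long axis deg 78.0
handle [601.2 259.1] size [59.3 13.6] long axis deg 78.1
greenlid [464.5 183.4] size [41.6 40. ] long axis deg 0.3
yellowS [476.2 -73.6] size [134.6  80.2] long axis deg 51.0
redS [ 551.3 -234. ] size [67.1 67.2] long axis deg 178.9
handleS [610.5 247.3] size [75.5 31.6] long axis deg 78.1
platter [ 549.1 -129.5] size [335.3 336.1] long axis deg 134.0
```

View pics/crop1.png

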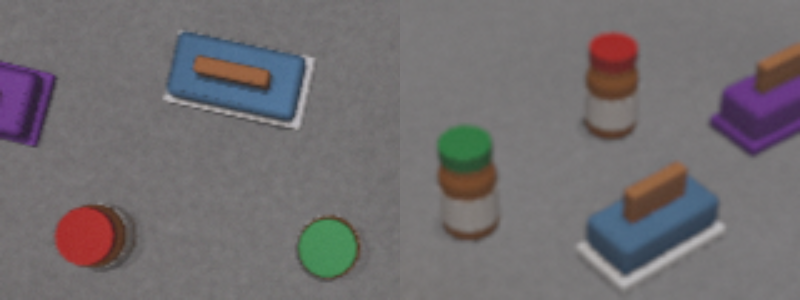

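The crop confirms it: a blue lid on a white foot, with the red-lidded jar apart from the green one. All sizes agree with those given. Next I work out the moves.

```bash
cat >> h.py <<'E'
def move(a,b):
    "a,b: x,y,z,yaw of tool y (deg), tool pointing down -> tx,ty,tz,spin"
    d=np.array(b[:2],float)-np.array(a[:2]); y=np.radians(a[3]); x=y+np.pi/2
    return np.round([d@[np.cos(x),np.sin(x)],d@[np.cos(y),np.sin(y)],a[2]-b[2]],1),round(-np.radians(b[3]-a[3]),3)
def pose():
    from scipy.spatial.transform import Rotation as Ro
    o=bot.observe(); w=np.array(o["tool_rot"]); M=Ro.from_quat(np.r_[w[1:],w[0]]).as_matrix()
    print(round(o["time"],2),np.round(o["ee_pos"],1),"yaw_y",round(np.degrees(np.arctan2(M[1,1],M[0,1])),2),"zax",np.round(M[:,2],3),"F",np.round(o["force"],1),"w",round(o["width"],1),"gf",round(o["gripper_force"],1),"q6",round(o["q"][5],2)); return o
E
python3 - <<'E'
from h import *
pose()
s=(167.784,-602.05,204.2,-74.43)
print(move(s,(601.2,259.1,140,-11.9)))
E
```

```text
0.95 [ 167.8 -602.   204.2] yaw_y -74.43 zax [ 0. -0. -1.] F [ 0.7  0.4 -0.1] w 85.5 gf 0.0 q6 -0.13
(array([ 648.7, -713.2,   64.2]), np.float64(-1.091))
```

>>> arm_command(
  targets=[
    {"tx": 649,"ty": -713,"tz": 20,"spin": -1.091,"hand": 0},
    {"tx": 649,"ty": -713,"tz": 20,"spin": -1.091,"hand": 0},
    {"tx": 649,"ty": -713,"tz": 20,"spin": -1.091,"hand": 0},
    {"tx": 649,"ty": -713,"tz": 20,"spin": -1.091,"hand": 0},
    {"tx": 649,"ty": -713,"tz": 20,"spin": -1.091,"hand": 0},
    {"tx": 649,"ty": -713,"tz": 20,"spin": -1.091,"hand": 0},
    {"tx": 649,"ty": -713,"tz": 20,"spin": -1.091,"hand": 0},
    {"tx": 649,"ty": -713,"tz": 20,"spin": -1.091,"hand": 0},
    {"tx": 649,"ty": -713,"tz": 20,"spin": -1.091,"hand": 0},
    {"tx": 649,"ty": -713,"tz": 20,"spin": -1.091,"hand": 0},
    {"tx": 649,"ty": -713,"tz": 20,"spin": -1.091,"hand": 0},
    {"tx": 649,"ty": -713,"tz": 20,"spin": -1.091,"hand": 0},
    {"tx": 649,"ty": -713,"tz": 20,"spin": -1.091,"hand": 0},
    {"tx": 649,"ty": -713,"tz": 20,"spin": -1.091,"hand": 0},
    {"tx": 649,"ty": -713,"tz": 20,"spin": -1.091,"hand": 0},
    {"tx": 649,"ty": -713,"tz": 20,"spin": -1.091,"hand": 0},
    {"tx": 649,"ty": -713,"tz": 20,"spin": -1.091,"hand": 0},
    {"tx": 649,"ty": -713,"tz": 64,"spin": -1.091,"hand": 0},
    {"tx": 649,"ty": -713,"tz": 64,"spin": -1.091,"hand": 0},
    {"tx": 649,"ty": -713,"tz": 64,"spin": -1.091,"hand": 0},
  ],
)

```text
time: 3.45
ee_pos: [601.8, 258.3, 141.3]
tool_rot: [0.0, 0.777, 0.63, 0.0]
force: [-0.2, 0.1, 0.6]
width: 85.6
gripper_force: 0.0
```

```bash
python3 - <<'E'
from h import *
o=pose(); print(np.round(np.array(o["qvel"]),2))
print(move((601.2,259.1,140.2,-11.9),(601.2,259.1,49,-11.9)))
E
```

```text
3.45 [601.8 258.3 141.3] yaw_y -11.97 zax [ 0.001  0.    -1.   ] F [-0.2  0.1  0.6] w 85.6 gf 0.0 q6 0.49
[ 0.   -0.02 -0.03  0.   -0.    0.  ]
(array([ 0. ,  0. , 91.2]), np.float64(-0.0))
```

>>> arm_command(
  targets=[
    {"tz": 40,"hand": 0},
    {"tz": 75,"hand": 0},
    {"tz": 91,"hand": 0},
    {"tz": 91,"hand": 0.4},
    {"tz": 91,"hand": 1},
    {"tz": 91,"hand": 1},
    {"tz": 91,"hand": 1},
    {"tz": 91,"hand": 1},
    {"tz": 91,"hand": 1},
    {"tz": 91,"hand": 1},
  ],
  squeeze=60,
)

```text
invalid input at $.targets[0]: expected keys tx, ty, tz, spin, hand
```

```bash
python3 - <<'E'
from h import *
pose()
f=bot.grab_frame("scene"); cv2.imwrite("pics/grasp.png",cv2.resize(f["pixels"][90:240,220:420],(800,600)))
E
```

```text
3.45 [601.8 258.3 141.3] yaw_y -11.97 zax [ 0.001  0.    -1.   ] F [-0.2  0.1  0.6] w 85.6 gf 0.0 q6 0.49
```

View pics/grasp.png

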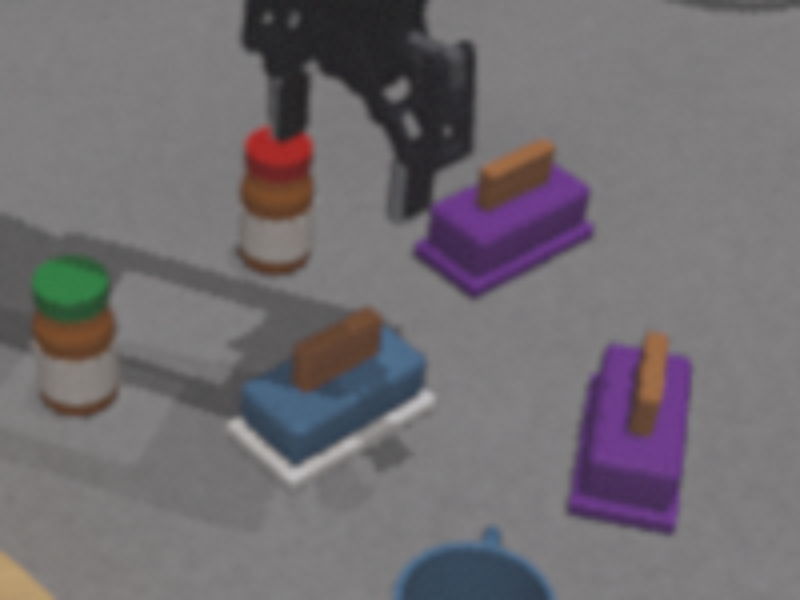

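The move was refused because every row needs all its keys. The picture shows the open gripper (crop around 340,150) straddling the handle line above the untouched blue dish.

>>> arm_command(
  targets=[
    {"tx": 0,"ty": 0,"spin": 0,"tz": 40,"hand": 0},
    {"tx": 0,"ty": 0,"spin": 0,"tz": 75,"hand": 0},
    {"tx": 0,"ty": 0,"spin": 0,"tz": 91,"hand": 0},
    {"tx": 0,"ty": 0,"spin": 0,"tz": 91,"hand": 0.4},
    {"tx": 0,"ty": 0,"spin": 0,"tz": 91,"hand": 1},
    {"tx": 0,"ty": 0,"spin": 0,"tz": 91,"hand": 1},
    {"tx": 0,"ty": 0,"spin": 0,"tz": 91,"hand": 1},
    {"tx": 0,"ty": 0,"spin": 0,"tz": 91,"hand": 1},
    {"tx": 0,"ty": 0,"spin": 0,"tz": 91,"hand": 1},
    {"tx": 0,"ty": 0,"spin": 0,"tz": 91,"hand": 1},
  ],
  squeeze=60,
)

```text
time: 4.75
ee_pos: [601.5, 259.0, 49.2]
tool_rot: [-0.0, 0.777, 0.63, -0.0]
force: [-0.3, -1.0, -0.1]
width: 0.0
gripper_force: 0.0
```

```bash
python3 - <<'E'
from h import *
pose()
# carry: lift to 180, over the mark
a=(601.2,259.1,49.2,-11.9)
print(move(a,(476.4,-72.8,180,-38.8)))
E
```

```text
4.75 [601.5 259.   49.2] yaw_y -11.92 zax [-0. -0. -1.] F [-0.3 -1.  -0.1] w 0.0 gf 0.0 q6 0.49
(array([-350.5,  -53.7, -130.8]), np.float64(0.469))
```

```bash
python3 - <<'E'
from h import *
f=bot.grab_frame("scene"); g=bot.grab_frame("top")
p=pix(f,[601.5,259,49.2])[0];q=pix(g,[601.5,259,49.2])[0];print(p,q)
a=cv2.resize(f["pixels"][100:250,230:380],(400,400),interpolation=2);b=cv2.resize(g["pixels"][120:270,140:290],(400,400),interpolation=2)
cv2.imwrite("pics/miss.png",np.hstack([a,b]))
E
```

```text
[303.33029291 180.55466274] [214.06470184 199.49394511]
```

View pics/miss.png

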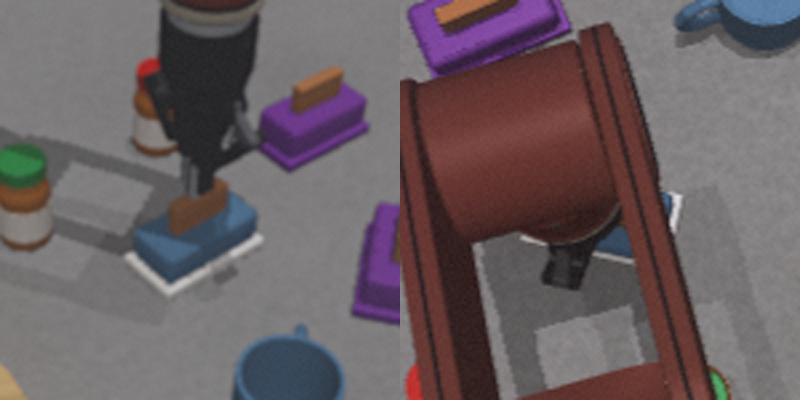

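```bash
python3 - <<'E'
from h import *
f=bot.grab_frame("scene"); g=bot.grab_frame("top")
def box(c,yaw,lx,ly,z0,z1):
    y=np.radians(yaw);ux=np.array([np.cos(y),np.sin(y)]);uy=np.array([-np.sin(y),np.cos(y)])
    return [[*(np.array(c)+sx*lx/2*ux+sy*ly/2*uy),z] for z in(z0,z1) for sx in(-1,1) for sy in(-1,1)]
s=f["pixels"]; print("TCP cmd scene",pix(f,[601.5,259,49]))
old={"scene":cv2.imread("pics/scene0.png"),"top":cv2.imread("pics/top0.png")}
out=[]
for F,im,(x,y) in((f,old["scene"].copy(),(250,130)),(f,s.copy(),(250,130)),(g,old["top"].copy(),(165,150))):
    big=cv2.resize(im[y:y+100,x:x+100],(400,400),interpolation=2)
    for bx,col in((box((601.2,259.1),-11.9,14,60,45,76),(0,255,255)),(box((601.2,259.1),-11.9,62,116,0,12),(255,255,0))):
        h=cv2.convexHull(((pix(F,bx)-[x,y]+.5)*4).astype(np.int32)); cv2.polylines(big,[h],True,col,1)
    out.append(big[:,:400])
cv2.imwrite("pics/cmp.png",cv2.resize(np.hstack(out),(798,266)))
E
```

```text
TCP cmd scene [[303.32542713 180.61798759]]
```

View pics/cmp.png

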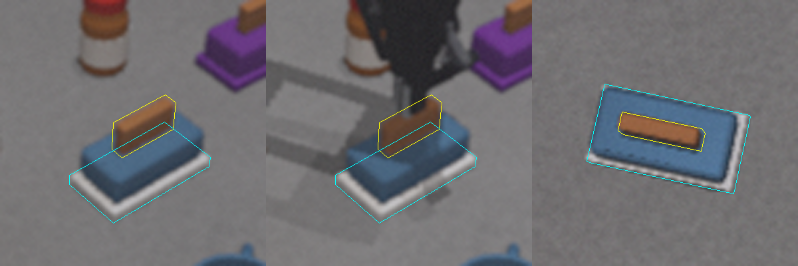

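```bash
python3 - <<'E'
from h import *
f=bot.grab_frame("scene")
c=np.array([601.8,258.3]);u=np.array([np.cos(np.radians(-11.97)),np.sin(np.radians(-11.97))])
for z in(141,154): print(z,[np.round(pix(f,[*(c+s*u),z])[0],1) for s in(-50,-42.5,0,42.5,50)])
for z in(49,76,90,103): print(z,np.round(pix(f,[601.5,259,z])[0],1))
m=f["pixels"]; cv2.imwrite("pics/tip.png",np.hstack([cv2.resize(m[120:195,265:340],(400,400),interpolation=2), cv2.resize(np.clip(m[120:195,265:340].astype(int)*3,0,255).astype(np.uint8),(400,400),interpolation=2)]))
print(bot.observe()["tau"])
E
```

```text
141 [array([290.9, 138.7]), array([293. , 140.2]), array([305.6, 149.4]), array([319. , 159.1]), array([321.4, 160.9])]
154 [array([291.1, 133.9]), array([293.2, 135.4]), array([306. , 144.6]), array([319.5, 154.3]), array([322. , 156.1])]
49 [303.3 180.6]
76 [304.  171.9]
90 [304.4 167.2]
103 [304.7 162.8]
[-3.03932748e-04 -5.56855059e+01 -3.50639713e+01 -1.63016284e-04
  1.67254220e-03  4.18391892e-05]
```

View pics/tip.png

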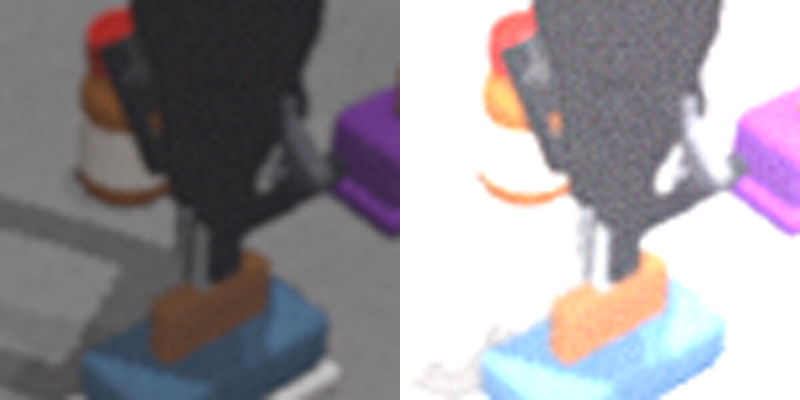

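The model of the dish fits both pictures and the dish hasn't moved. The shut fingertips show at scene (304,173), which puts them just above the handle top (z of about 75), not at the reported 49. The open tips in the earlier picture also sat about 27 mm higher than reported. So the true tip is about 25 mm above the reported z. I'll open, go lower and close gently. Even if this is wrong, the fingers would only meet the lid's sides.

>>> arm_command(
  targets=[
    {"tx": 0,"ty": 0,"spin": 0,"tz": -12,"hand": 0},
    {"tx": 0,"ty": 0,"spin": 0,"tz": -12,"hand": 0},
    {"tx": 0,"ty": 0,"spin": 0,"tz": -12,"hand": 0},
    {"tx": 0,"ty": 0,"spin": 0,"tz": -6,"hand": 0},
    {"tx": 0,"ty": 0,"spin": 0,"tz": 5,"hand": 0},
    {"tx": 0,"ty": 0,"spin": 0,"tz": 15,"hand": 0},
    {"tx": 0,"ty": 0,"spin": 0,"tz": 22,"hand": 0},
    {"tx": 0,"ty": 0,"spin": 0,"tz": 22,"hand": 0.4},
    {"tx": 0,"ty": 0,"spin": 0,"tz": 22,"hand": 0.6},
    {"tx": 0,"ty": 0,"spin": 0,"tz": 22,"hand": 0.8},
    {"tx": 0,"ty": 0,"spin": 0,"tz": 22,"hand": 1},
    {"tx": 0,"ty": 0,"spin": 0,"tz": 22,"hand": 1},
    {"tx": 0,"ty": 0,"spin": 0,"tz": 22,"hand": 1},
  ],
  squeeze=25,
)

```text
time: 6.62
ee_pos: [602.0, 259.0, 27.5]
tool_rot: [0.0, 0.777, 0.63, 0.0]
force: [2.0, -0.3, 0.4]
width: 13.2
gripper_force: 31.1
```

>>> arm_command(
  targets=[
    {"tx": 0,"ty": 0,"spin": 0,"tz": 0,"hand": 1},
    {"tx": 0,"ty": 0,"spin": 0,"tz": 0,"hand": 1},
    {"tx": 0,"ty": 0,"spin": 0,"tz": -10,"hand": 1},
    {"tx": 0,"ty": 0,"spin": 0,"tz": -30,"hand": 1},
    {"tx": 0,"ty": 0,"spin": 0,"tz": -60,"hand": 1},
    {"tx": 0,"ty": 0,"spin": 0,"tz": -90,"hand": 1},
    {"tx": 0,"ty": 0,"spin": 0,"tz": -110,"hand": 1},
    {"tx": 0,"ty": 0,"spin": 0,"tz": -110,"hand": 1},
  ],
  squeeze=60,
)

```text
time: 7.62
ee_pos: [602.9, 259.5, 139.9]
tool_rot: [0.001, 0.777, 0.63, 0.002]
force: [0.3, 0.6, -3.6]
width: 12.7
gripper_force: 60.7
```

```bash
python3 - <<'E'
from h import *
pose()
f=bot.grab_frame("scene")
m=seg(f,(95,80,30),(120,255,255),(230,90,160,120)); ys,xs=np.nonzero(m); print("blue bbox",xs.min(),xs.max(),ys.min(),ys.max(),m.sum())
def box(c,yaw,lx,ly,z0,z1):
    y=np.radians(yaw);ux=np.array([np.cos(y),np.sin(y)]);uy=np.array([-np.sin(y),np.cos(y)])
    return [[*(np.array(c)+sx*lx/2*ux+sy*ly/2*uy),z] for z in(z0,z1) for sx in(-1,1) for sy in(-1,1)]
b=pix(f,box((601.2,259.1),-11.9,54,106,122,155)); print("pred lid",b.min(0),b.max(0))
print(move((601.2,259.1,137.2,-11.9),(476.4,-72.8,137.2,-38.8)))
E
```

```text
7.62 [602.9 259.5 139.9] yaw_y -11.91 zax [ 0.004  0.001 -1.   ] F [ 0.3  0.6 -3.6] w 12.7 gf 60.7 q6 0.49
blue bbox 282 330 134 167 822
pred lid [278.85999094 129.5233068 ] [332.40854803 171.97786466]
(array([-350.5,  -53.7,    0. ]), np.float64(0.469))
```

>>> arm_command(
  targets=[
    {"tx": -18,"ty": -3,"tz": 0,"spin": 0.02,"hand": 1},
    {"tx": -46,"ty": -7,"tz": 0,"spin": 0.06,"hand": 1},
    {"tx": -77,"ty": -12,"tz": 0,"spin": 0.1,"hand": 1},
    {"tx": -112,"ty": -17,"tz": 0,"spin": 0.15,"hand": 1},
    {"tx": -147,"ty": -22.5,"tz": 0,"spin": 0.2,"hand": 1},
    {"tx": -186,"ty": -28.5,"tz": 0,"spin": 0.25,"hand": 1},
    {"tx": -224,"ty": -34,"tz": 0,"spin": 0.3,"hand": 1},
    {"tx": -263,"ty": -40,"tz": 0,"spin": 0.35,"hand": 1},
    {"tx": -298,"ty": -45.6,"tz": 0,"spin": 0.4,"hand": 1},
    {"tx": -326,"ty": -50,"tz": 0,"spin": 0.44,"hand": 1},
    {"tx": -343,"ty": -52.5,"tz": 0,"spin": 0.46,"hand": 1},
    {"tx": -350.5,"ty": -53.7,"tz": 0,"spin": 0.469,"hand": 1},
    {"tx": -350.5,"ty": -53.7,"tz": 0,"spin": 0.469,"hand": 1},
    {"tx": -350.5,"ty": -53.7,"tz": 0,"spin": 0.469,"hand": 1},
    {"tx": -350.5,"ty": -53.7,"tz": 0,"spin": 0.469,"hand": 1},
    {"tx": -350.5,"ty": -53.7,"tz": 0,"spin": 0.469,"hand": 1},
  ],
)

```text
time: 9.68
ee_pos: [476.7, -72.4, 137.2]
tool_rot: [-0.0, 0.902, 0.433, -0.0]
force: [-0.1, 0.3, -4.0]
width: 12.7
gripper_force: 60.6
```

```bash
cat >> h.py <<'E'
from scipy.optimize import minimize
def box(c,yaw,lx,ly,z0,z1):
    y=np.radians(yaw);ux=np.array([np.cos(y),np.sin(y)]);uy=np.array([-np.sin(y),np.cos(y)])
    return [[*(np.array(c)+sx*lx/2*ux+sy*ly/2*uy),z] for z in(z0,z1) for sx in(-1,1) for sy in(-1,1)]
E
python3 - <<'E'
from h import *
o=pose()
f=bot.grab_frame("scene"); im=f["pixels"].copy()
p=o["ee_pos"]; zb=p[2]-27.5
x,y=80,140
big=cv2.resize(im[y:y+150,x:x+200],(800,600),interpolation=2)
for bx,col in((box(p[:2],-38.8,62,116,zb,zb+12),(255,255,0)),(box(p[:2],-38.8,14,60,zb+45,zb+76),(0,255,255)),(box((476.4,-72.8),-38.8,82,136,40,40),(0,0,255)),(box(p[:2],-38.8,54,106,zb+12,zb+45),(0,255,0))):
    cv2.polylines(big,[cv2.convexHull(((pix(f,bx)-[x,y]+.5)*4).astype(np.int32))],True,col,1)
cv2.imwrite("pics/over.png",big)
E
```

```text
9.68 [476.7 -72.4 137.2] yaw_y -38.74 zax [-0.  0. -1.] F [-0.1  0.3 -4. ] w 12.7 gf 60.6 q6 0.36
```

View pics/over.png

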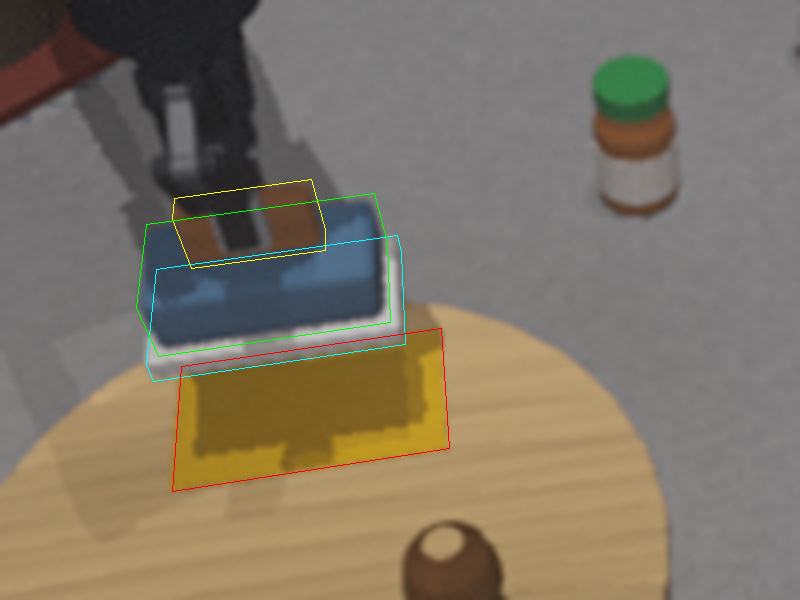

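The dish hangs level and aligned above the mark, with the front edge of its foot at crop y≈335–372. The model puts that edge about 2 px lower, so there is a small height or depth difference. I'll go down to a hover and check with both cameras there.

>>> arm_command(
  targets=[
    {"tx": 0,"ty": 0,"tz": 12,"spin": 0,"hand": 1},
    {"tx": 0,"ty": 0,"tz": 30,"spin": 0,"hand": 1},
    {"tx": 0,"ty": 0,"tz": 46,"spin": 0,"hand": 1},
    {"tx": 0,"ty": 0,"tz": 54,"spin": 0,"hand": 1},
    {"tx": 0,"ty": 0,"tz": 58,"spin": 0,"hand": 1},
    {"tx": 0,"ty": 0,"tz": 58,"spin": 0,"hand": 1},
    {"tx": 0,"ty": 0,"tz": 58,"spin": 0,"hand": 1},
  ],
)

```text
time: 10.6
ee_pos: [477.2, -73.0, 79.8]
tool_rot: [0.0, 0.902, 0.432, 0.0]
force: [0.3, 0.8, -4.2]
width: 12.5
gripper_force: 60.5
```

```bash
python3 - <<'E'
from h import *
o=pose(); p=o["ee_pos"]; zb=p[2]-27.5; print("zb",zb)
f=bot.grab_frame("scene"); g=bot.grab_frame("top")
def draw(F,x,y,w,h,s):
    big=cv2.resize(F["pixels"][y:y+h,x:x+w],(w*s,h*s),interpolation=2)
    for bx,col in((box(p[:2],-38.8,62,116,zb,zb+12),(255,255,0)),(box((476.4,-72.8),-38.8,82,136,40,40),(0,0,255))):
        cv2.polylines(big,[cv2.convexHull(((pix(F,bx)-[x,y]+.5)*s).astype(np.int32))],True,col,1)
    return big
cv2.imwrite("pics/hover.png",np.hstack([draw(f,100,175,100,100,4),draw(g,330,215,100,100,4)]))
E
```

```text
10.6 [477.2 -73.   79.8] yaw_y -38.79 zax [ 0.001 -0.    -1.   ] F [ 0.3  0.8 -4.2] w 12.5 gf 60.5 q6 0.36
zb 52.322465898657384
```

View pics/hover.png

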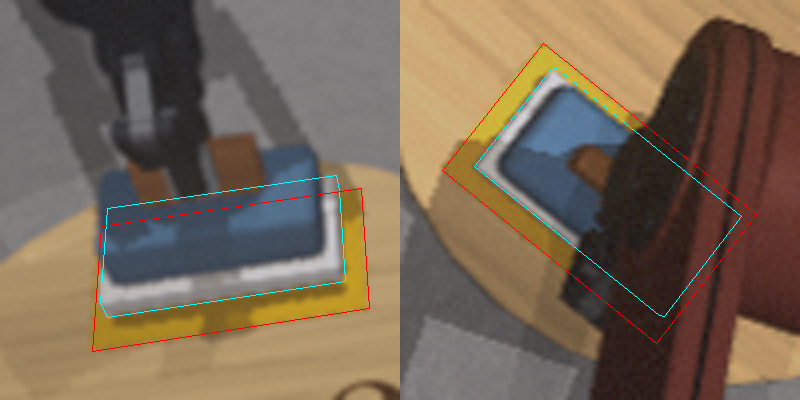

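From the top the foot sits squarely inside the mark (foot corners at about (475,165) and (545,70) in the crop, mark margins even). I'll lower it slowly and watch the force.

>>> arm_command(
  targets=[
    {"tx": 0,"ty": 0,"tz": 4,"spin": 0,"hand": 1},
    {"tx": 0,"ty": 0,"tz": 7,"spin": 0,"hand": 1},
    {"tx": 0,"ty": 0,"tz": 9,"spin": 0,"hand": 1},
    {"tx": 0,"ty": 0,"tz": 10,"spin": 0,"hand": 1},
    {"tx": 0,"ty": 0,"tz": 11,"spin": 0,"hand": 1},
    {"tx": 0,"ty": 0,"tz": 11,"spin": 0,"hand": 1},
    {"tx": 0,"ty": 0,"tz": 11,"spin": 0,"hand": 1},
  ],
)

```text
time: 11.58
ee_pos: [476.7, -72.9, 68.3]
tool_rot: [0.0, 0.902, 0.432, 0.0]
force: [-0.9, 0.1, -4.8]
width: 12.8
gripper_force: 60.7
```

>>> arm_command(
  targets=[
    {"tx": 0,"ty": 0,"tz": 0.5,"spin": 0,"hand": 1},
    {"tx": 0,"ty": 0,"tz": 1,"spin": 0,"hand": 1},
    {"tx": 0,"ty": 0,"tz": 1,"spin": 0,"hand": 1},
    {"tx": 0,"ty": 0,"tz": 1,"spin": 0,"hand": 1},
  ],
)

```text
time: 12.08
ee_pos: [476.9, -72.9, 67.5]
tool_rot: [0.0, 0.902, 0.432, 0.0]
force: [0.0, -0.9, -1.3]
width: 13.0
gripper_force: 61.0
```

>>> arm_command(
  targets=[
    {"tx": 0,"ty": 0,"tz": 0.3,"spin": 0,"hand": 1},
    {"tx": 0,"ty": 0,"tz": 0.3,"spin": 0,"hand": 1},
    {"tx": 0,"ty": 0,"tz": 0.3,"spin": 0,"hand": 1},
  ],
  squeeze=20,
)

```text
time: 12.45
ee_pos: [477.0, -73.0, 67.4]
tool_rot: [0.0, 0.902, 0.432, 0.0]
force: [-2.1, 0.2, 3.8]
width: 13.0
gripper_force: 61.8
```

>>> arm_command(
  targets=[
    {"tx": 0,"ty": 0,"tz": 0,"spin": 0,"hand": 0.85},
    {"tx": 0,"ty": 0,"tz": 0,"spin": 0,"hand": 0.83},
    {"tx": 0,"ty": 0,"tz": 0,"spin": 0,"hand": 0.8},
    {"tx": 0,"ty": 0,"tz": 0,"spin": 0,"hand": 0.77},
    {"tx": 0,"ty": 0,"tz": 0,"spin": 0,"hand": 0.7},
    {"tx": 0,"ty": 0,"tz": 0,"spin": 0,"hand": 0.6},
    {"tx": 0,"ty": 0,"tz": 0,"spin": 0,"hand": 0.5},
    {"tx": 0,"ty": 0,"tz": 0,"spin": 0,"hand": 0.5},
  ],
  squeeze=20,
)

```text
time: 13.45
ee_pos: [476.6, -72.9, 66.9]
tool_rot: [0.0, 0.902, 0.432, 0.0]
force: [-0.2, -0.8, 1.1]
width: 43.0
gripper_force: 0.0
```

```bash
python3 - <<'E'
from h import *
pose()
a=(476.4,-72.8,66.9,-38.8)
print("jar",move(a,(473.4,368.1,170,-38.8)))
E
```

```text
13.45 [476.6 -72.9  66.9] yaw_y -38.79 zax [ 0. -0. -1.] F [-0.2 -0.8  1.1] w 43.0 gf 0.0 q6 0.36
jar (array([ 341.7, -278.6, -103.1]), np.float64(-0.0))
```

>>> arm_command(
  targets=[
    {"tx": 0,"ty": 0,"tz": -15,"spin": 0,"hand": 0.5},
    {"tx": 0,"ty": 0,"tz": -45,"spin": 0,"hand": 0.4},
    {"tx": 0,"ty": 0,"tz": -103,"spin": 0,"hand": 0},
    {"tx": 342,"ty": -279,"tz": -103,"spin": 0,"hand": 0},
    {"tx": 342,"ty": -279,"tz": -103,"spin": 0,"hand": 0},
    {"tx": 342,"ty": -279,"tz": -103,"spin": 0,"hand": 0},
    {"tx": 342,"ty": -279,"tz": -103,"spin": 0,"hand": 0},
    {"tx": 342,"ty": -279,"tz": -103,"spin": 0,"hand": 0},
    {"tx": 342,"ty": -279,"tz": -103,"spin": 0,"hand": 0},
    {"tx": 342,"ty": -279,"tz": -103,"spin": 0,"hand": 0},
    {"tx": 342,"ty": -279,"tz": -103,"spin": 0,"hand": 0},
    {"tx": 342,"ty": -279,"tz": -103,"spin": 0,"hand": 0},
    {"tx": 342,"ty": -279,"tz": -60,"spin": 0,"hand": 0},
    {"tx": 342,"ty": -279,"tz": -60,"spin": 0,"hand": 0},
    {"tx": 342,"ty": -279,"tz": -60,"spin": 0,"hand": 0},
  ],
)

```text
time: 15.32
ee_pos: [474.2, 367.6, 128.2]
tool_rot: [0.0, 0.902, 0.431, 0.0]
force: [0.2, -0.6, 0.5]
width: 85.5
gripper_force: 0.0
```

```bash
python3 - <<'E'
from h import *
pose()
f=bot.grab_frame("top"); s=bot.grab_frame("scene")
show("yellow",top_rect(s,cv2.morphologyEx(seg(s,(18,150,60),(32,255,255),(110,210,100,60)),3,np.ones((25,25))),40))
show("red",top_rect(f,seg(f,(0,180,60),(8,255,255),(430,200,60,60)),40))
show("handle",top_rect(f,seg(f,(3,80,50),(13,255,255),(350,235,60,60)),116))
show("lid",top_rect(f,seg(f,(95,80,30),(120,255,255),(330,220,100,90)),85))
show("redlidS",top_rect(s,seg(s,(0,150,60),(8,255,255),(270,110,40,40)),84))
E
```

```text
15.32 [474.2 367.6 128.2] yaw_y -38.88 zax [ 0.001  0.    -1.   ] F [ 0.2 -0.6  0.5] w 85.5 gf 0.0 q6 1.21
yellow [477.  -74.1] size [135.6  80.7] long axis deg 51.2
red [ 551.5 -232.3] size [66.8 67.5] long axis deg 90.1
handle [476.4 -69.3] size [60.5 15.5] long axis deg 51.3
lid [476.4 -70.8] size [101.8  50.7] long axis deg 50.9
redlidS [476.3 362.7] size [36.5 54.1] long axis deg 128.8
```

The platter hasn't moved (red mark unchanged) and the dish stands in its mark within about 2–3 mm, at 51°. Now the jar.

>>> arm_command(
  targets=[
    {"tx": 0,"ty": 0,"tz": 40,"spin": 0,"hand": 0},
    {"tx": 0,"ty": 0,"tz": 85,"spin": 0,"hand": 0},
    {"tx": 0,"ty": 0,"tz": 112,"spin": 0,"hand": 0},
    {"tx": 0,"ty": 0,"tz": 122,"spin": 0,"hand": 0},
    {"tx": 0,"ty": 0,"tz": 122,"spin": 0,"hand": 0.2},
    {"tx": 0,"ty": 0,"tz": 122,"spin": 0,"hand": 0.4},
    {"tx": 0,"ty": 0,"tz": 122,"spin": 0,"hand": 0.6},
    {"tx": 0,"ty": 0,"tz": 122,"spin": 0,"hand": 1},
    {"tx": 0,"ty": 0,"tz": 122,"spin": 0,"hand": 1},
    {"tx": 0,"ty": 0,"tz": 122,"spin": 0,"hand": 1},
  ],
  squeeze=40,
)

```text
time: 16.68
ee_pos: [475.2, 369.5, 7.3]
tool_rot: [-0.0, 0.902, 0.432, 0.002]
force: [0.4, -0.8, 6.9]
width: 48.8
gripper_force: 42.4
```

>>> arm_command(
  targets=[
    {"tx": 0,"ty": 0,"tz": -4,"spin": 0,"hand": 1},
    {"tx": 0,"ty": 0,"tz": -20,"spin": 0,"hand": 1},
    {"tx": 0,"ty": 0,"tz": -50,"spin": 0,"hand": 1},
    {"tx": 0,"ty": 0,"tz": -95,"spin": 0,"hand": 1},
    {"tx": 0,"ty": 0,"tz": -140,"spin": 0,"hand": 1},
    {"tx": 0,"ty": 0,"tz": -160,"spin": 0,"hand": 1},
    {"tx": 0,"ty": 0,"tz": -160,"spin": 0,"hand": 1},
    {"tx": 0,"ty": 0,"tz": -160,"spin": 0,"hand": 1},
  ],
)

```text
time: 17.68
ee_pos: [472.2, 367.8, 162.6]
tool_rot: [0.0, 0.902, 0.432, -0.002]
force: [-1.1, -0.3, -2.4]
width: 48.2
gripper_force: 41.8
```

```bash
python3 - <<'E'
from h import *
pose()
s=bot.grab_frame("scene"); 
for m in bot.masks_of("scene","jam_jar")[:3]: print(round(m["p"],2),m["extent"])
b=[[473.4+25*np.cos(t),368.1+25*np.sin(t),z] for z in(157,247) for t in np.linspace(0,6.28,40)]
q=pix(s,b); print("pred",q.min(0),q.max(0))
a=(473.4,367.8,165,-38.8); A=(551.4,-232.8)
print(move(a,(*A,165,-90)))
E
```

```text
17.68 [472.2 367.8 162.6] yaw_y -38.79 zax [-0.003 -0.002 -1.   ] F [-1.1 -0.3 -2.4] w 48.2 gf 41.8 q6 1.21
0.74 [278.4, 68.4, 21.9, 38.0]
pred [280.23693319  62.9321556 ] [302.5984024  107.99511971]
(array([-419.2,  437.1,    0. ]), np.float64(0.894))
```

>>> arm_command(
  targets=[
    {"tx": -8,"ty": 9,"tz": 0,"spin": 0.02,"hand": 1},
    {"tx": -25,"ty": 26,"tz": 0,"spin": 0.05,"hand": 1},
    {"tx": -50,"ty": 52,"tz": 0,"spin": 0.11,"hand": 1},
    {"tx": -80,"ty": 83,"tz": 0,"spin": 0.17,"hand": 1},
    {"tx": -113,"ty": 118,"tz": 0,"spin": 0.24,"hand": 1},
    {"tx": -147,"ty": 153,"tz": 0,"spin": 0.31,"hand": 1},
    {"tx": -180,"ty": 188,"tz": 0,"spin": 0.385,"hand": 1},
    {"tx": -214,"ty": 223,"tz": 0,"spin": 0.455,"hand": 1},
    {"tx": -247,"ty": 258,"tz": 0,"spin": 0.53,"hand": 1},
    {"tx": -281,"ty": 293,"tz": 0,"spin": 0.6,"hand": 1},
    {"tx": -314,"ty": 328,"tz": 0,"spin": 0.67,"hand": 1},
    {"tx": -344,"ty": 358,"tz": 0,"spin": 0.73,"hand": 1},
    {"tx": -373,"ty": 389,"tz": 0,"spin": 0.795,"hand": 1},
    {"tx": -394,"ty": 411,"tz": 0,"spin": 0.84,"hand": 1},
    {"tx": -411,"ty": 428,"tz": 0,"spin": 0.875,"hand": 1},
    {"tx": -419,"ty": 437,"tz": 0,"spin": 0.894,"hand": 1},
    {"tx": -419,"ty": 437,"tz": 0,"spin": 0.894,"hand": 1},
    {"tx": -419,"ty": 437,"tz": 0,"spin": 0.894,"hand": 1},
    {"tx": -419,"ty": 437,"tz": 0,"spin": 0.894,"hand": 1},
  ],
)

```text
time: 20.15
ee_pos: [551.6, -230.8, 164.9]
tool_rot: [-0.0, 1.0, 0.001, -0.0]
force: [0.0, -0.3, -1.5]
width: 48.4
gripper_force: 41.8
```

>>> arm_command(
  targets=[
    {"tx": 0,"ty": 0,"tz": 15,"spin": 0,"hand": 1},
    {"tx": 0,"ty": 0,"tz": 45,"spin": 0,"hand": 1},
    {"tx": 0,"ty": 0,"tz": 75,"spin": 0,"hand": 1},
    {"tx": 0,"ty": 0,"tz": 95,"spin": 0,"hand": 1},
    {"tx": 0,"ty": 0,"tz": 105,"spin": 0,"hand": 1},
    {"tx": 0,"ty": 0,"tz": 105,"spin": 0,"hand": 1},
    {"tx": 0,"ty": 0,"tz": 105,"spin": 0,"hand": 1},
  ],
)

```text
time: 21.02
ee_pos: [552.5, -232.3, 61.1]
tool_rot: [0.001, 1.0, -0.0, 0.001]
force: [0.4, 0.8, -1.4]
width: 48.3
gripper_force: 41.8
```

```bash
python3 - <<'E'
from h import *
o=pose(); p=o["ee_pos"]
s=bot.grab_frame("scene")
big=cv2.resize(s["pixels"][215:340,60:200],(672,600),interpolation=2); k=4.8
T=np.linspace(0,2*np.pi,60)
def circ(c,r,z): return [[c[0]+r*np.cos(t),c[1]+r*np.sin(t),z] for t in T]
for c,col in((circ((551.4,-232.8),36,40),(0,255,255)),(circ(p,25,p[2]-6),(255,255,0)),(circ(p,25,p[2]+64),(255,255,0)),(circ(p,22,p[2]+84),(0,255,0))):
    cv2.polylines(big,[((pix(s,c)-[60,215]+.5)*k).astype(np.int32)],True,col,1)
cv2.imwrite("pics/jar.png",big)
E
```

```text
21.02 [ 552.5 -232.3   61.1] yaw_y -90.01 zax [ 0.002 -0.001 -1.   ] F [ 0.4  0.8 -1.4] w 48.3 gf 41.8 q6 1.04
```

View pics/jar.png

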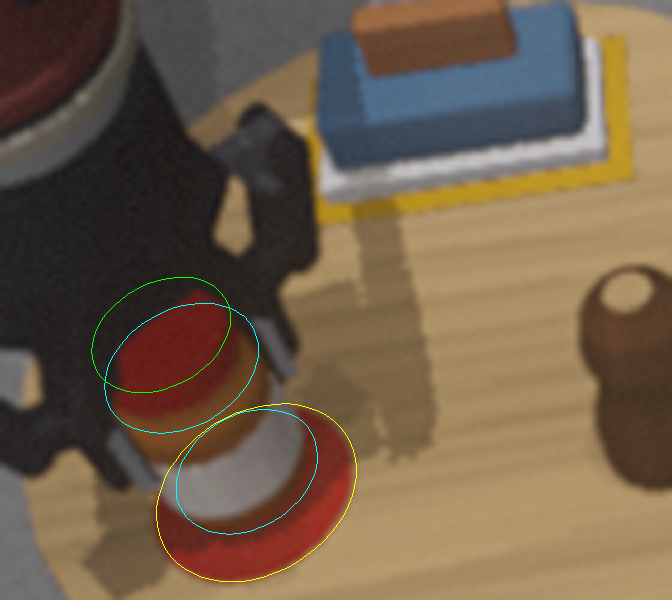

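The jar hangs over the red mark with its bottom near crop (235,475) and its lid near (178,350). It looks slightly leaned compared with the upright model (lid expected at (162,335)). I'll measure the lean with a fit, using the untouched jar in the first picture as the reference.

```bash
cat > jar.py <<'E'
from h import *
from scipy.optimize import differential_evolution as DE
from scipy.spatial.transform import Rotation as Ro
T=np.linspace(0,2*np.pi,32)
def hull(F,base,tilt,z0,z1,r,sh):
    P=np.array([[r*np.cos(t),r*np.sin(t),z] for z in(z0,z1) for t in T])
    P=Ro.from_euler("xy",tilt,degrees=True).apply(P)+base
    m=np.zeros(sh,np.uint8); k=8
    cv2.fillConvexPoly(m,cv2.convexHull(np.round(pix(F,P)*k).astype(np.int32)),1,shift=3); return m>0
def classes(im,box):
    hsv=cv2.cvtColor(im,cv2.COLOR_BGR2HSV).astype(int);h,s,v=hsv[...,0],hsv[...,1],hsv[...,2]
    k=np.zeros(h.shape,bool);x,y,w,hh=box;k[y:y+hh,x:x+w]=1
    red=k&((h<8)|(h>172))&(s>140)&(v>50); lab=k&(s<70)&(v>95)
    n,l,st,c=cv2.connectedComponentsWithStats(red.astype(np.uint8))
    comps=[l==i for i in range(1,n) if st[i,4]>40]; comps.sort(key=lambda m:np.nonzero(m)[0].mean())
    n,l,st,c=cv2.connectedComponentsWithStats(lab.astype(np.uint8)); lab=l==1+np.argmax(st[1:,4])
    dark=(v<75)&(s<120)
    return comps[0],lab,dark
def fit(F,im,box,zb,c0,bands=None):
    lid,lab,dark=classes(im,box); print("px lid,label",lid.sum(),lab.sum())
    def cost(p):
        if bands is None: (x,y,l0,l1,a,r),tl,b=p,(0,0),None; L0,L1,A,Rl=l0,l1,a,r
        else: (x,y,tx,ty),tl=p,p[2:]; L0,L1,A,Rl=bands
        B=np.array([x,y,zb])
        hl=hull(F,B,tl,A,90,Rl,lid.shape)
        hb=hull(F,B,tl,L0,L1,25,lid.shape)&~hull(F,B,tl,L1,90,24,lid.shape)
        return ((hl^lid)&~dark).sum()+((hb^lab)&~dark).sum()
    lim=[(c0[0]-15,c0[0]+15),(c0[1]-15,c0[1]+15)]+([(5,25),(40,60),(68,80),(19,25)] if bands is None else [(-15,15)]*2)
    r=DE(cost,lim,seed=1,maxiter=60,popsize=15,tol=1e-4); print(np.round(r.x,1),"cost",r.fun); return r.x
E
python3 - <<'E'
from jar import *
F=bot.grab_frame("scene"); ref=cv2.imread("pics/scene0.png")
r=fit(F,ref,(270,110,45,60),0,(473.4,368.1))
p=bot.observe()["ee_pos"]
fit(F,ref,(270,110,45,60),0,(473.4,368.1),r[2:])
fit(F,F["pixels"],(65,265,80,90),p[2]-6,p[:2],r[2:])
E
```

```text
px lid,label 186 2249
[473.8 366.   13.9  50.6  75.5  19.2] cost 2037.0
px lid,label 186 2249
[ 4.748e+02  3.694e+02  2.800e+00 -1.000e-01] cost 2038.0
px lid,label 477 385
[ 549.9 -234.7   -1.3    2.8] cost 70.0
```

```bash
sed -i 's/def classes(im,box):/def classes(im,box,vl=125):/; s/(v>95)/(v>vl)/' jar.py && sed -i 's/def fit(F,im,box,zb,c0,bands=None):/def fit(F,im,box,zb,c0,bands=None,vl=125):/; s/classes(im,box); print/classes(im,box,vl); print/' jar.py && python3 - <<'E'
from jar import *
F=bot.grab_frame("scene"); ref=cv2.imread("pics/scene0.png")
r=fit(F,ref,(270,110,45,60),0,(473.4,368.1))
p=bot.observe()["ee_pos"]
fit(F,ref,(270,110,45,60),0,(473.4,368.1),r[2:])
for zb in(p[2]-8,p[2]-4): fit(F,F["pixels"],(65,265,80,90),zb,p[:2],r[2:],100)
E
```

```text
px lid,label 186 81
[475.9 365.   24.4  41.4  78.5  20. ] cost 86.0
px lid,label 186 81
[474.4 368.8   2.9   0.6] cost 86.0
px lid,label 478 365
[ 557.1 -236.8   -2.6   -2.7] cost 193.0
px lid,label 478 365
[ 560.5 -237.9   -3.1   -3.4] cost 193.0
```

The fit puts the jar at (550, -235), within 3 mm of the mark's centre, leaning about 3°. That is small, and it will right itself on release. I'll touch down lightly and then release.

>>> arm_command(
  targets=[
    {"tx": 0,"ty": 0,"tz": 4,"spin": 0,"hand": 1},
    {"tx": 0,"ty": 0,"tz": 8,"spin": 0,"hand": 1},
    {"tx": 0,"ty": 0,"tz": 10,"spin": 0,"hand": 1},
    {"tx": 0,"ty": 0,"tz": 11,"spin": 0,"hand": 1},
    {"tx": 0,"ty": 0,"tz": 11,"spin": 0,"hand": 1},
  ],
)

```text
time: 21.8
ee_pos: [551.5, -231.8, 48.8]
tool_rot: [-0.0, 1.0, -0.0, -0.0]
force: [-0.2, 1.0, -2.0]
width: 48.1
gripper_force: 41.8
```

>>> arm_command(
  targets=[
    {"tx": 0,"ty": 0,"tz": 0.5,"spin": 0,"hand": 1},
    {"tx": 0,"ty": 0,"tz": 1,"spin": 0,"hand": 1},
    {"tx": 0,"ty": 0,"tz": 1,"spin": 0,"hand": 1},
  ],
)

```text
time: 22.18
ee_pos: [551.5, -231.8, 47.9]
tool_rot: [-0.0, 1.0, -0.0, -0.0]
force: [-0.6, -0.3, -1.9]
width: 48.6
gripper_force: 41.8
```

>>> arm_command(
  targets=[
    {"tx": 0,"ty": 0,"tz": 0.4,"spin": 0,"hand": 1},
    {"tx": 0,"ty": 0,"tz": 0.8,"spin": 0,"hand": 1},
    {"tx": 0,"ty": 0,"tz": 0.8,"spin": 0,"hand": 1},
  ],
)

```text
time: 22.55
ee_pos: [551.7, -231.9, 47.3]
tool_rot: [0.0, 1.0, -0.0, 0.0]
force: [0.7, 0.4, 0.3]
width: 48.5
gripper_force: 42.0
```

>>> arm_command(
  targets=[
    {"tx": 0,"ty": 0,"tz": 0.4,"spin": 0,"hand": 1},
    {"tx": 0,"ty": 0,"tz": 0.4,"spin": 0,"hand": 1},
  ],
)

```text
time: 22.8
ee_pos: [552.0, -231.9, 47.3]
tool_rot: [0.0, 1.0, -0.0, 0.0]
force: [0.2, 1.6, 1.8]
width: 48.4
gripper_force: 42.3
```

>>> arm_command(
  targets=[
    {"tx": 0,"ty": 0,"tz": 0,"spin": 0,"hand": 0.42},
    {"tx": 0,"ty": 0,"tz": 0,"spin": 0,"hand": 0.39},
    {"tx": 0,"ty": 0,"tz": 0,"spin": 0,"hand": 0.34},
    {"tx": 0,"ty": 0,"tz": 0,"spin": 0,"hand": 0.25},
    {"tx": 0,"ty": 0,"tz": 0,"spin": 0,"hand": 0.12},
    {"tx": 0,"ty": 0,"tz": 0,"spin": 0,"hand": 0},
    {"tx": 0,"ty": 0,"tz": 0,"spin": 0,"hand": 0},
    {"tx": 0,"ty": 0,"tz": 0,"spin": 0,"hand": 0},
  ],
  squeeze=20,
)

```text
time: 23.8
ee_pos: [551.5, -231.9, 46.7]
tool_rot: [0.0, 1.0, -0.0, 0.0]
force: [-0.0, -0.1, -1.0]
width: 85.4
gripper_force: 0.0
```

>>> arm_command(
  targets=[
    {"tx": 0,"ty": 0,"tz": -10,"spin": 0,"hand": 0},
    {"tx": 0,"ty": 0,"tz": -40,"spin": 0,"hand": 0},
    {"tx": 0,"ty": 0,"tz": -90,"spin": 0,"hand": 0},
    {"tx": 0,"ty": 0,"tz": -150,"spin": 0,"hand": 0},
    {"tx": -200,"ty": 150,"tz": -150,"spin": 0,"hand": 0},
    {"tx": -200,"ty": 150,"tz": -150,"spin": 0,"hand": 0},
    {"tx": -200,"ty": 150,"tz": -150,"spin": 0,"hand": 0},
    {"tx": -200,"ty": 150,"tz": -150,"spin": 0,"hand": 0},
    {"tx": -200,"ty": 150,"tz": -150,"spin": 0,"hand": 0},
    {"tx": -200,"ty": 150,"tz": -150,"spin": 0,"hand": 0},
    {"tx": -200,"ty": 150,"tz": -150,"spin": 0,"hand": 0},
  ],
)

```text
time: 25.18
ee_pos: [352.7, -381.0, 197.0]
tool_rot: [0.0, 1.0, 0.001, 0.0]
force: [0.4, 0.9, -0.4]
width: 85.6
gripper_force: 0.0
```

```bash
python3 - <<'E'
from jar import *
pose()
f=bot.grab_frame("top"); s=bot.grab_frame("scene")
show("yellowS",top_rect(s,cv2.morphologyEx(seg(s,(18,150,60),(32,255,255),(110,210,100,60)),3,np.ones((25,25))),40))
show("yellowT",top_rect(f,cv2.morphologyEx(seg(f,(18,150,60),(32,255,255),(320,210,120,110)),3,np.ones((31,31))),40))
show("dish lid",top_rect(f,seg(f,(95,80,30),(120,255,255),(330,220,100,90)),85))
show("handle",top_rect(f,seg(f,(3,80,50),(13,255,255),(350,235,60,60)),116))
hsv=cv2.cvtColor(f["pixels"],cv2.COLOR_BGR2HSV)
m=cv2.inRange(hsv,(0,180,60),(8,255,255)); n,l,st,c=cv2.connectedComponentsWithStats(m)
print("reds",[(st[i][:5].tolist()) for i in range(1,n) if st[i,4]>20])
for i in range(1,n):
    if st[i,4]>50: show("z130",top_rect(f,(l==i).astype(np.uint8),130)); show("z40",top_rect(f,(l==i).astype(np.uint8),40))
for t in("pepper_mill","jam_jar","other_jar","mug"): print(t,[(round(m["p"],2),np.round(m["extent"]).tolist()) for m in bot.masks_of("top",t)[:2]])
hs=cv2.cvtColor(s["pixels"],cv2.COLOR_BGR2HSV); m=cv2.inRange(hs,(0,150,60),(8,255,255)); n,l,st,c=cv2.connectedComponentsWithStats(m)
print("reds scene",[(st[i][:5].tolist()) for i in range(1,n) if st[i,4]>20])
q=pix(s,[[551.4,-232.8,130],[551.4,-232.8,40]]);print("upright jar axis pred",q,pix(f,[[551.4,-232.8,130],[551.4,-232.8,40]]))
E
```

```text
25.18 [ 352.7 -381.   197. ] yaw_y -89.9 zax [ 0. -0. -1.] F [ 0.4  0.9 -0.4] w 85.6 gf 0.0 q6 0.59
yellowS [476.6 -74.5] size [135.8  80.5] long axis deg 51.2
yellowT [476.3 -72.4] size [135.9  82. ] long axis deg 51.2
dish lid [476. -71.] size [101.6  51. ] long axis deg 51.4
handle [476.2 -69.6] size [61.2 15.5] long axis deg 51.3
reds [[441, 208, 44, 35, 696]]
z130 [ 547.  -210.7] size [80.2 63.4] long axis deg 88.4
z40 [ 552.1 -242.6] size [87.4 69.1] long axis deg 88.4
pepper_mill [(0.91, [386.0, 164.0, 33.0, 25.0])]
jam_jar [(0.68, [322.0, 140.0, 170.0, 172.0]), (0.59, [449.0, 214.0, 34.0, 24.0])]
other_jar [(0.61, [239.0, 255.0, 24.0, 29.0]), (0.16, [326.0, 142.0, 165.0, 168.0])]
mug [(0.67, [242.0, 90.0, 57.0, 49.0])]
reds scene [[61, 3, 10, 10, 22], [60, 5, 7, 15, 24], [78, 8, 9, 9, 24], [65, 14, 11, 14, 45], [31, 19, 12, 9, 33], [30, 29, 8, 10, 24], [81, 278, 31, 28, 655], [92, 300, 42, 36, 450]]
upright jar axis pred [[ 95.76720029 289.02837391]
 [113.06531291 316.5406396 ]] [[474.28554188 222.81886396]
 [457.72312371 225.48823287]]
```

```bash
python3 - <<'E'
from jar import *
F=bot.grab_frame("scene")
x=fit(F,F["pixels"],(65,265,80,90),40,(551,-233),(13.9,50.6,75.5,20.5),100)
lid=classes(F["pixels"],(65,265,80,90),100)[0]
def c(p): return (hull(F,[p[0],p[1],40],(0,0),p[2],90,p[3],lid.shape)^lid).sum()
r=DE(c,[(535,567),(-248,-218),(66,80),(19,25)],seed=1,maxiter=60); print("upright lid fit",np.round(r.x,1),r.fun,lid.sum())
print("offset from mark",np.round(r.x[:2]-[551.4,-233.3],1))
# mark visible: fit circle in top+scene
E
```

```text
px lid,label 637 374
[ 549.  -233.5    0.     1. ] cost 56.0
upright lid fit [ 549.1 -233.4   73.4   20.3] 10.0 637
offset from mark [-2.3 -0.1]
```

The upright fit puts the jar 2.3 mm from the mark's centre with about 1° of tilt. The dish is about 3 mm off its mark's centre and aligned with it. The platter is within about 0.3° of its start, and the other things haven't moved. I'm handing in.

```bash
python3 -c "
from workcell import bot
print(bot.sign_off())"
```

```text
the job is handed in; nothing more can be done
None
```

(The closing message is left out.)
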